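# Open the offering chest with its lift lever

## Robot

A 6-joint arm with a two-finger parallel gripper is mounted at the origin on the work surface. World frame = base frame: x ahead of the robot, y to its left, z up, the work surface at z = 0. Lengths are in m, angles in degrees, forces in N, time in s.
With the tool pointing down it reaches from about 0.4 to 0.825 m from the base axis. Payload 7 kg.
Tool frame: the origin (TCP) lies on the centre line of the jaws, within the pads' length; the fingertips stand 11 mm ahead of it and the grasp point (between the pads) lies 8 mm behind it; z points along the fingers, y is the line along which they close (so a half turn about z gives the same grasp; the last joint's range is limited). The gripper opens to 88 mm and grips with 3 to 60 N. Pads are 19 mm wide; open, the fingers measure 130 mm over their backs; the gripper's body (78 mm by 193 mm) begins 47 mm behind the grasp point.
Start: joints at [-58.493, 20.546, 0.682, 0, -70.136, -16.507], TCP at [0.175, -0.652, 0.238] pointing down, gripper open.
Joint ranges: [-176.03, 176.03], [-82.01, 121.73], [-58.28, 71.71], [-173.87, 95.51], [-174.79, -0.11], [-173.66, 173.66]. Speed limits (degrees/s): [136.94, 136.94, 172.46, 180, 180, 180].

## Interface

Orientations are given as [roll, pitch, yaw] about the fixed x, y, z axes, in that order (R = Rz(yaw) Ry(pitch) Rx(roll)).
In Python, from cell import robot gives the robot as it stands.
- The arm moves only by the tool servo_tool, never from a script. Its argument "increments" is a list of rows, each a list of 3 entries, a list of its own where there are three numbers: the shift along the tool's x, y, z in units of 50 mm (1.0 is 50 mm), then the turn about the tool's z in rad, then the finger opening in mm, from 0 to 87.6. In form: [[[dx, dy, dz], twist, grip], ...]. A call has 1 to 12 rows; each row shifts and turns the commanded pose from where the row before left it, along the tool's axes as they then stand; what a row does not reach is not made up. A row lasts 1/10 s, in which the tool goes at most 50 mm and 8.59 degrees, less where a joint would pass 70% of its speed; a pose out of reach is approached as far as the arm can. A call is refused whole if a number of a shift passes 1 or a number of a turn 0.15, either way. A call with a gripper value outside its range is refused whole. The fingers move at their own pace and stop on an object; the grip force is fixed at half the most. Time passes only in rows, so rows that do not move let the fingers close. It gives the time, the measured TCP pose, the force, the opening and the grip force at its end, in the units of the state.
- robot.sense(): the state, without advancing time (a new reading comes with each control period).
- robot.camera(name): name is "scene" or "top"; returns the picture (384x512x3 uint8, blue, green, red); there is no depth.
- robot.camera_params(name): a dict with "fovy" (degrees; the focal length in pixels is half the picture's height over the tangent of half this angle, whatever the lens; pixels are square), "cx", "cy" (the principal point, pixels), "dist" ([k1, k2, p1, p2, k3] as OpenCV has them; the pictures are not rectified), "pose" (4x4, takes a point from camera to world coordinates). Camera axes: x right, y down, z forward; pixel columns grow to the right and rows downward; lengths in m; the calibration is good to about 2 mm. A picture is of the moment at which its call begins. camera_params takes no time and is no camera call.
- robot.hand_in(): hands the job in; it is judged then, once.
The state is a dict: "time_s": time; "joint_pos": joint angles; "qvel": joint speeds; "tau": joint torques, N m; "tool_pos": TCP position; "tcp_rot": TCP orientation; "contact_force": force on the tool from outside, world axes, zero at the start; "moment": the same for the moment, N m; "grip_width": finger opening in m; "grasp_force": force on a finger pad.
Only numpy, scipy, OpenCV 4.12 (cv2) and the standard library are available. Lean on these libraries where they do the work, as an engineer would, in place of code of your own. Each camera call takes 0.05 s, during which the arm holds its last target. There are 200 camera calls.

## Task

A covered brass bowl stands on the steel hatch of the red offering chest. Without lifting it, push the bowl along with the fingers, upright, until it stands clear of the hatch on the solid red part of the chest top at the end away from the lever; then press the orange pad of the lever all the way down so that the hatch swings open, and finish holding it there, your fingers still pressing the pad. Never open the hatch with the fingers themselves, and leave everything else standing where it is.

Things in the scene. Friction and masses are not known exactly. Their poses are not given: they have to be found in the camera images.
- chest: Fixed red lacquered chest with gold trim, 200 mm (its x) by 280 mm (its y) by 85 mm high, standing on the table. Origin: centre of its underside; z up. Chest axes: y runs along its length, away from the lever (the lever sticks out of the -y end). A steel hatch fills x -68 to 68 mm, y -119 to 9 mm of the top, its upper face 86 mm above the table (1 mm proud of the red top). Solid red top: x -100 to 100 mm, y 10 to 140 mm, 85 mm high.
- flap (a joint): Opening angle (rad) of the hatch, a 1.3 kg steel plate 136 by 128 by 8 mm hinged along the chest's x at chest y -120 mm, z 80 mm (hinge at the lever end, free edge in the middle of the chest, swings up). 0 closed and flush; it rests on the lever's inner end and reaches about 0.7 when the lever is fully down. It falls shut when the lever is let go.
- lever (a joint): Angle (rad) of the steel lever, turning about the chest's x through its hinge. 0 at rest (outer end up, held up by the weight of the hatch), 0.45 at its stop, fully down. Pressing it down takes roughly 5 to 12 N on the pad and some 75 mm of travel.
- lever_hinge (a point): Pivot of the lever, fixed to the chest at chest x 0, y -155 mm, z 55 mm.
- lever_pad (a point): Centre of the upper face of the orange pad, 40 mm (chest x) by 36 mm, 10 mm thick, at the outer end of the lever. At lever angle 0 it lies 169 mm from the hinge towards the chest's -y and 57 mm above the hinge; it moves on an arc about the hinge and ends about 33 mm above the table and 177 mm out. The pad's face tilts by the lever angle; it is level at 0.25.
- bowl: Loose covered bowl of gold-coloured brass, one piece with its lid, about 0.35 kg, round: foot 64 mm across, widest 76 mm at 26 to 40 mm up, 88 mm high with a pointed finial. Origin: centre of its underside. Stands on the hatch at the start.
- ink: Loose green glass ink bottle with black cap, 28 mm across, 55 mm high, on the solid red part of the chest top near the far corner (chest +x, +y). Leave alone. Origin: centre of its underside.
- balm: Loose glass balm jar with green lid, 52 mm across, 50 mm high, on the table beside the lever (chest +x side). Leave alone. Origin: centre of its underside.
- cup: Loose blue ceramic cup, 72 mm across, 75 mm high, on the table. Leave alone. Origin: centre of its underside.
- spray: Loose pink spray bottle with white head, 60 mm across, 157 mm high, on the table to the right. Leave alone. Origin: centre of its underside.
- books: Loose stack of bound books, 150 by 210 by 46 mm, on the table to the left. Leave alone. Origin: centre of its underside.
Not all that is in view belongs to the job. What is shaped like the bowl but black or pink is not meant.

How it is judged (in metres and radians):
On the way, in this order (a step that is already met when the one before it is completed fails the run):
1. the bowl stands upright on the solid red top, clear of the hatch, the hatch still shut (y of bowl in the frame of chest between 0.043 and 0.135 m and x of bowl in the frame of chest between -0.095 and 0.095 m and z of bowl in the frame of chest between 0.08 and 0.091 m and angle between bowl's own z axis and vertical below 0.1 rad and linear speed of bowl below 0.02 m/s and value of joint each of flap, lever below 0.08 rad), for 0.2 s.
2. the lever is pressed down by the fingers and the hatch is open (value of joint lever above 0.39 rad and value of joint flap above 0.5 rad and contact force between the fingers and lever above 1.5 N), for 0.2 s.
At the end, for the whole second after the job is handed in: The bowl stands upright (within 0.1 rad) and still on the solid red part of the chest top, its centre at least 43 mm towards chest +y and on the top; the fingers press the lever with more than 1.5 N, the lever is at 0.39 rad or more and the hatch at 0.5 rad or more (all of step 2 and y of bowl in the frame of chest between 0.043 and 0.135 m and x of bowl in the frame of chest between -0.095 and 0.095 m and z of bowl in the frame of chest between 0.08 and 0.091 m and angle between bowl's own z axis and vertical below 0.1 rad and linear speed of bowl below 0.02 m/s); the arm keeps its last pose, push and grip.
It fails at once if the bowl is lifted (its foot more than 12 mm above the hatch), tipped beyond 0.35 rad or pushed off the chest (height (world z) of bowl above 0.098 m or angle between bowl's own z axis and vertical above 0.35 rad or height (world z) of bowl below 0.07 m).
It fails at once if the fingers push or pry the open hatch itself (over 2 N on it while it is off its seat) (contact force between the fingers and flap above 2 N and value of joint flap above 0.04 rad).
It fails at once if a bystander is moved by more than 30 mm (distance of any of ink, balm, cup, spray, books from where it was at the start of the episode above 0.03 m).
It fails at once if a bystander is tipped beyond 0.4 rad (angle between any of ink, balm, cup, spray, books's own z axis and vertical above 0.4 rad).
It also fails if it takes over 48 s, if anything falls off the work surface, if the arm or the gripper's body presses on something with over 40 N, if the wrist force passes 120 N, or if a joint passes its speed limit or range.

## Working session

There is one attempt and no reset: what is moved stays moved. The work goes in short steps, Python scripts to look and compute and a tool call to move; the robot and the scene stay as the last step left them, time stands still between calls to the robot, and variables do not carry over. Pictures are saved under pics/ and viewed, at most 10 in all, crops included, and the job is handed in when it is done.

Besides the shell and the picture viewer there is one more tool, called after "Call:" in YAML: its name, and indented under it one key for each argument. servo_tool: Moves the arm, as the interface text tells. Its arguments: {"type":"object","properties":{"increments":{"type":"array"}},"required":["increments"]}

```bash
mkdir -p pics; cat > h.py <<'E'
import cv2,numpy as np
from cell import robot
def grab(n,f):
    im=np.asarray(robot.camera(n)); cv2.imwrite(f,im); return im
def ray(n,uv):
    p=robot.camera_params(n); f=192/np.tan(np.radians(p['fovy'])/2)
    K=np.array([[f,0,p['cx']],[0,f,p['cy']],[0,0,1]])
    q=cv2.undistortPoints(np.array(uv,float).reshape(-1,1,2),K,np.array(p['dist'],float)).reshape(-1,2)
    T=np.array(p['pose']); d=np.c_[q,np.ones(len(q))]@T[:3,:3].T
    return T[:3,3],d
def onz(n,uv,z):
    o,d=ray(n,uv); return o+d*((z-o[2])/d[:,2])[:,None]
E
python3 - <<'E'
from h import *
a=grab('scene','pics/s0.png');b=grab('top','pics/t0.png')
cv2.imwrite('pics/both0.png',cv2.resize(np.vstack([a,b]),(400,600)) if 0 else a)
for n in('scene','top'):
    p=robot.camera_params(n);print(n,p['fovy'],np.round(p['pose'],3).tolist())
s=robot.sense();print(s['time_s'],s['tool_pos'],s['tcp_rot'],s['contact_force'])
E
```

```text
scene 51.1404314722495 [[0.012, 0.586, -0.81, 1.521], [1.0, -0.009, 0.008, -0.003], [-0.003, -0.81, -0.586, 0.806], [0.0, 0.0, 0.0, 1.0]]
top 56.74159849441261 [[-0.023, -0.995, 0.095, 0.438], [-1.0, 0.023, 0.001, 0.03], [-0.003, -0.095, -0.995, 1.145], [0.0, 0.0, 0.0, 1.0]]
0.1 [ 0.17456944 -0.65161441  0.236732  ] [ 1.79915561e+02 -9.58741656e-03 -1.65005022e+02] [-0.24024626  0.82413562 -1.16432457]
```

View pics/s0.png

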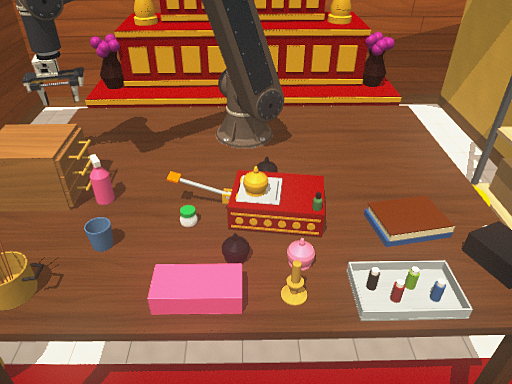

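View pics/t0.png

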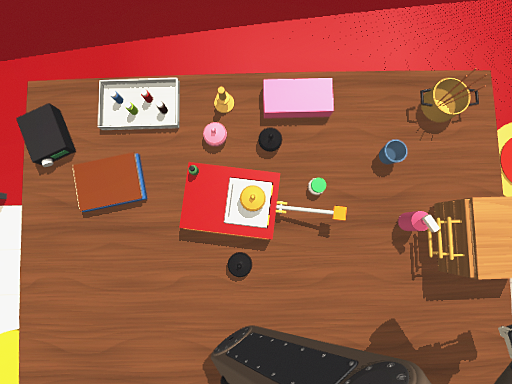

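Scene view: the gold covered bowl is at (256,180) on the white/steel hatch, the orange pad at (174,177). Lookalikes are black bowls at (235,248) and (267,167), a pink bowl at (301,252) and a gold candle holder at (294,290). In the top view the gold bowl is at (253,198), the pad at (340,213), black bowls at (270,139) and (239,265), and the pink one at (215,134). I choose the gold one on the hatch.

```bash
python3 - <<'E'
from h import *
b=cv2.imread('pics/t0.png')
cv2.imwrite('pics/c0.png',cv2.resize(b[150:260,170:360],None,fx=4,fy=4,interpolation=cv2.INTER_CUBIC))
hsv=cv2.cvtColor(b,cv2.COLOR_BGR2HSV)
def comp(m,x0,x1,y0,y1):
    z=np.zeros_like(m); z[y0:y1,x0:x1]=m[y0:y1,x0:x1]; return z
red=comp(((hsv[...,0]<6)|(hsv[...,0]>174))&(hsv[...,1]>190)&(hsv[...,2]>90),170,300,150,255).astype(np.uint8)
c=max(cv2.findContours(red,cv2.RETR_EXTERNAL,cv2.CHAIN_APPROX_NONE)[0],key=cv2.contourArea)
ap=cv2.approxPolyDP(cv2.convexHull(c),4,True).reshape(-1,2);print('red',ap.tolist(),np.round(onz('top',ap,.085),3).tolist())
w=comp((hsv[...,1]<40)&(hsv[...,2]>150),210,280,165,240).astype(np.uint8)
w=max(cv2.findContours(w,cv2.RETR_EXTERNAL,cv2.CHAIN_APPROX_NONE)[0],key=cv2.contourArea)
ap=cv2.approxPolyDP(cv2.convexHull(w),3,True).reshape(-1,2);print('hatch',ap.tolist(),np.round(onz('top',ap,.086),3).tolist())
g=comp((hsv[...,0]>12)&(hsv[...,0]<30)&(hsv[...,1]>130)&(hsv[...,2]>120),236,270,180,215).astype(np.uint8)
g=max(cv2.findContours(g,cv2.RETR_EXTERNAL,cv2.CHAIN_APPROX_NONE)[0],key=cv2.contourArea)
e=cv2.minEnclosingCircle(g);print('bowl',e,onz('top',[e[0]],.086+.035).round(3))
o=comp((hsv[...,0]>8)&(hsv[...,0]<28)&(hsv[...,1]>180)&(hsv[...,2]>170),328,352,200,225)
ys,xs=np.nonzero(o);print('pad',xs.mean(),ys.mean(),onz('top',[[xs.mean(),ys.mean()]],.112).round(3))
E
```

```text
red [[188, 163], [248, 169], [272, 181], [277, 193], [272, 238], [180, 227]] [[0.643, 0.224, 0.085], [0.62, 0.042, 0.085], [0.582, -0.029, 0.085], [0.545, -0.043, 0.085], [0.412, -0.024, 0.085], [0.45, 0.249, 0.085]]
hatch [[230, 178], [271, 183], [266, 227], [224, 221]] [[0.594, 0.097, 0.086], [0.576, -0.026, 0.086], [0.445, -0.007, 0.086], [0.465, 0.117, 0.086]]
bowl ((252.34507751464844, 197.96478271484375), 12.729419708251953) [[0.529 0.031 0.121]]
pad 339.37297297297295 212.54054054054055 [[ 0.481 -0.221  0.112]]
```

View pics/c0.png

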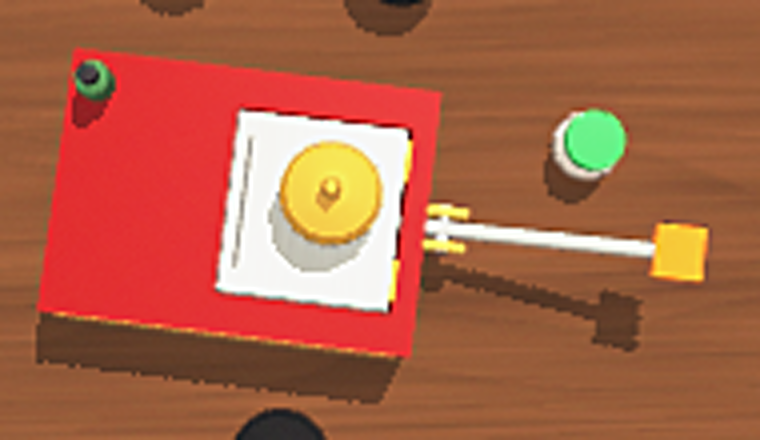

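The crop confirms it: the gold bowl stands on the steel hatch with the lever to the right and the ink bottle at the far-left corner. The estimate is a chest centre of about (0.528, 0.100), yaw −8.75°, with the bowl at chest (11, −68) mm. The predicted pad position agrees with the measured one to within 2 mm. First I raise the tool and turn it.

Call:
servo_tool:
  increments:
    - [[0,0,-0.2],-0.1,30]
    - [[0,0,-0.2],-0.12,30]
    - [[0,0,-0.2],-0.12,30]
    - [[0,0,-0.2],-0.12,30]
    - [[0,0,-0.2],-0.12,30]
    - [[0,0,-0.2],-0.12,30]
    - [[0,0,0],-0.12,30]
    - [[0,0,0],-0.12,30]
    - [[0,0,0],-0.12,30]
    - [[0,0,0],-0.096,30]
    - [[0,0,0],0,30]
    - [[0,0,0],0,30]

```text
time_s: 1.3
tool_pos: [0.1747, -0.6519, 0.2972]
tcp_rot: [180.0, 0.0, -98.9]
contact_force: [-0.2, 0.5, 0.4]
grip_width: 0.03
grasp_force: 0.0
```

Call:
servo_tool:
  increments:
    - [[-0.4,-0.15,0],0,30]
    - [[-0.65,-0.25,0],0,30]
    - [[-0.65,-0.25,0],0,30]
    - [[-0.65,-0.25,0],0,30]
    - [[-0.65,-0.25,0],0,30]
    - [[-0.65,-0.25,0],0,30]
    - [[-0.65,-0.25,0],0,30]
    - [[-0.65,-0.25,0],0,30]
    - [[-0.65,-0.25,0],0,30]
    - [[-0.65,-0.25,0],0,30]
    - [[-0.65,-0.25,0],0,30]
    - [[-0.65,-0.25,0],0,30]

```text
time_s: 2.5
tool_pos: [0.376, -0.2997, 0.2977]
tcp_rot: [-180.0, -0.0, -98.9]
contact_force: [0.4, -1.0, -0.1]
grip_width: 0.0299
grasp_force: 0.0
```

Call:
servo_tool:
  increments:
    - [[-0.65,-0.25,0],0,30]
    - [[-0.65,-0.25,0],0,30]
    - [[-0.65,-0.25,0],0,30]
    - [[-0.65,-0.25,0],0,30]
    - [[-0.65,-0.25,0],0,30]
    - [[-0.65,-0.25,0],0,30]
    - [[-0.65,-0.25,0],0,30]
    - [[-0.5,-0.25,0],0,30]
    - [[-0.5,-0.15,0],0,30]
    - [[0,0,0],0,30]
    - [[0,0,0],0,30]

```text
time_s: 3.6
tool_pos: [0.524, -0.0427, 0.2973]
tcp_rot: [180.0, -0.0, -98.8]
contact_force: [-0.2, -0.4, 0.2]
grip_width: 0.0297
grasp_force: 0.0
```

Call:
servo_tool:
  increments:
    - [[0,0.13,0.2],0,30]
    - [[0,0,0.5],0,30]
    - [[0,0,0.5],0,30]
    - [[0,0,0.5],0,30]
    - [[0,0,0.5],0,30]
    - [[0,0,0.5],0,30]
    - [[0,0,0.5],0,30]
    - [[0,0,0.4],0,30]
    - [[0,0,0],0,30]
    - [[0,0,0],0,30]

```text
time_s: 4.6
tool_pos: [0.5171, -0.0428, 0.1178]
tcp_rot: [180.0, -0.0, -98.8]
contact_force: [-0.2, -0.5, 0.1]
grip_width: 0.03
grasp_force: 0.0
```

```bash
python3 - <<'E'
from h import *
a=grab('scene','pics/s1.png');b=grab('top','pics/t1.png')
f=lambda i,y,x:cv2.resize(i[y:y+100,x:x+190],None,fx=3,fy=3)
cv2.imwrite('pics/c1.png',np.vstack([f(a,145,150),f(b,150,170)])[:600])
E
```

```text
(no output)
```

View pics/c1.png

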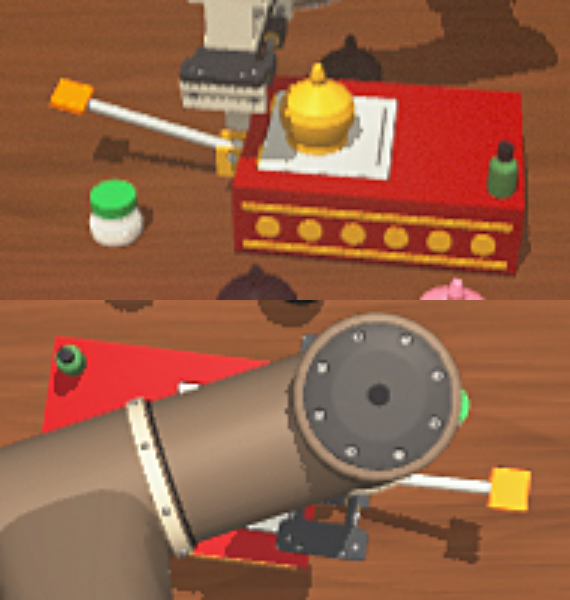

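The fingers stand behind the bowl at crop (240,110), clear of it and on the lever side. Now I push gently.

Call:
servo_tool:
  increments:
    - [[-0.15,0,0],0,30]
    - [[-0.15,0,0],0,30]
    - [[-0.1,0,0],0,30]
    - [[-0.08,0,0],0,30]
    - [[-0.08,0,0],0,30]
    - [[-0.08,0,0],0,30]
    - [[-0.08,0,0],0,30]
    - [[-0.08,0,0],0,30]
    - [[-0.08,0,0],0,30]
    - [[-0.08,0,0],0,30]
    - [[-0.08,0,0],0,30]
    - [[-0.08,0,0],0,30]

```text
time_s: 5.9
tool_pos: [0.5262, 0.0135, 0.1175]
tcp_rot: [180.0, -0.0, -98.8]
contact_force: [0.2, -1.4, -0.5]
grip_width: 0.0297
grasp_force: 1.1
```

```bash
python3 - <<'E'
from h import *
a=grab('scene','pics/s2.png')
cv2.imwrite('pics/c2.png',cv2.resize(a[145:245,150:340],None,fx=4,fy=4))
E
```

```text
(no output)
```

View pics/c2.png

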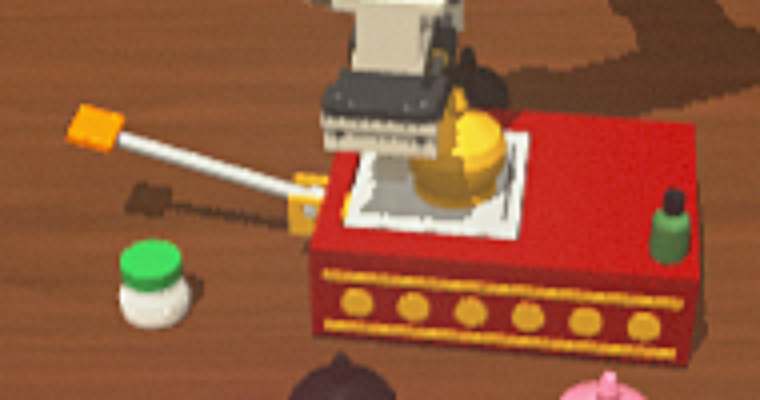

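The bowl is upright, in contact with the fingers and sliding (crop (460,160)), and the hatch is shut. I continue.

Call:
servo_tool:
  increments:
    - [[-0.08,0,0],0,30]
    - [[-0.08,0,0],0,30]
    - [[-0.08,0,0],0,30]
    - [[-0.08,0,0],0,30]
    - [[-0.08,0,0],0,30]
    - [[-0.08,0,0],0,30]
    - [[-0.08,0,0],0,30]
    - [[-0.08,0,0],0,30]
    - [[-0.08,0,0],0,30]
    - [[-0.08,0,0],0,30]
    - [[-0.08,0,0],0,30]
    - [[-0.08,0,0],0,30]

```text
time_s: 7.15
tool_pos: [0.5336, 0.0608, 0.1178]
tcp_rot: [-180.0, -0.0, -98.8]
contact_force: [-0.9, -3.5, 3.5]
grip_width: 0.0302
grasp_force: 2.1
```

Call:
servo_tool:
  increments:
    - [[-0.08,0,0],0,30]
    - [[-0.08,0,0],0,30]
    - [[-0.08,0,0],0,30]
    - [[-0.08,0,0],0,30]
    - [[-0.08,0,0],0,30]
    - [[-0.08,0,0],0,30]
    - [[-0.08,0,0],0,30]
    - [[-0.08,0,0],0,30]
    - [[-0.08,0,0],0,30]
    - [[-0.08,0,0],0,30]
    - [[-0.08,0,0],0,30]
    - [[-0.08,0,0],0,30]

```text
time_s: 8.35
tool_pos: [0.5409, 0.1084, 0.1176]
tcp_rot: [-180.0, 0.0, -98.8]
contact_force: [-0.7, -2.2, -0.9]
grip_width: 0.0301
grasp_force: 1.0
```

Call:
servo_tool:
  increments:
    - [[-0.08,0,0],0,30]
    - [[-0.08,0,0],0,30]
    - [[-0.08,0,0],0,30]
    - [[-0.08,0,0],0,30]
    - [[-0.06,0,0],0,30]
    - [[-0.04,0,0],0,30]
    - [[0,0,0],0,30]
    - [[0,0,0],0,30]
    - [[0,0,0],0,30]

```text
time_s: 9.25
tool_pos: [0.544, 0.1288, 0.1176]
tcp_rot: [-180.0, 0.0, -98.8]
contact_force: [-0.1, -1.4, -0.6]
grip_width: 0.03
grasp_force: 0.5
```

```bash
python3 - <<'E'
from h import *
a=grab('scene','pics/s3.png')
cv2.imwrite('pics/c3.png',cv2.resize(a[145:245,150:340],None,fx=4,fy=4))
E
```

```text
(no output)
```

View pics/c3.png

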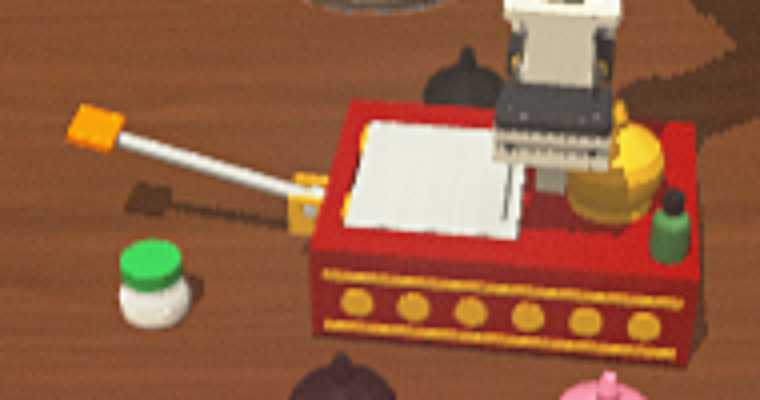

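The bowl stands upright on the red top (crop (615,175)), clear of the hatch and beside but not touching the ink bottle. I back off, raise the tool and go over the pad.

Call:
servo_tool:
  increments:
    - [[0.1,0,0],0,30]
    - [[0.3,0,0],0,30]
    - [[0.5,0,0],0,30]
    - [[0.3,0,-0.3],0,20]
    - [[0.3,0,-0.5],0,10]
    - [[0.3,0,-0.5],0,0]
    - [[0.3,0.02,-0.5],0,0]
    - [[0.5,0.1,-0.2],0,0]
    - [[0.6,0.1,0],0,0]
    - [[0.6,0,0],0,0]
    - [[0.6,0,0],0,0]
    - [[0.6,0,0],0,0]

```text
time_s: 10.5
tool_pos: [0.4941, -0.1184, 0.2179]
tcp_rot: [-180.0, 0.0, -98.8]
contact_force: [1.1, 0.5, -0.6]
grip_width: 0.0004
grasp_force: 0.0
```

Call:
servo_tool:
  increments:
    - [[0.6,0,0],0,0]
    - [[0.6,0,0],0,0]
    - [[0.5,0,0],0,0]
    - [[0.3,0,0],0,0]
    - [[0.15,0,0],0,0]
    - [[0,0,0],0,0]
    - [[0,0,0],0,0]

```text
time_s: 11.2
tool_pos: [0.4784, -0.2227, 0.2176]
tcp_rot: [-180.0, 0.0, -98.8]
contact_force: [-0.3, -0.0, -0.5]
grip_width: 0.0005
grasp_force: 0.0
```

```bash
python3 - <<'E'
from h import *
a=grab('scene','pics/s4.png');b=grab('top','pics/t4.png')
f=lambda i,y,x:cv2.resize(i[y:y+100,x:x+190],None,fx=3,fy=3)
cv2.imwrite('pics/c4.png',np.vstack([f(a,145,150),f(b,150,170)])[:600])
E
```

```text
(no output)
```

View pics/c4.png

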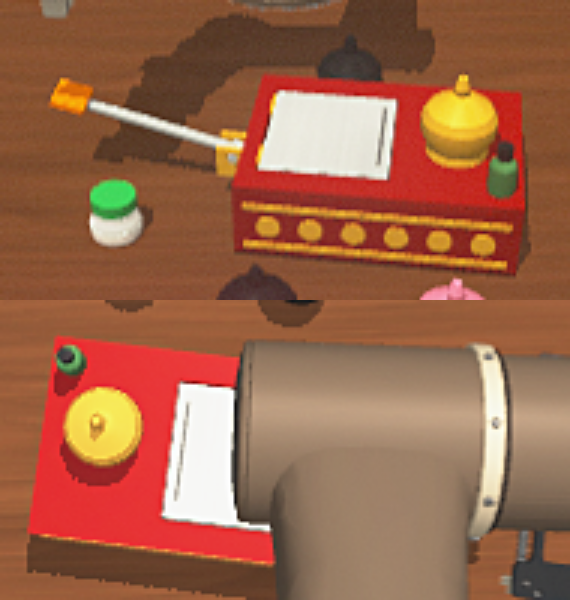

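The bowl stands free and upright on the red top (scene crop (460,125), top crop (103,428)), about 50 mm from the far end. The tool is above the pad, and I descend and press.

Call:
servo_tool:
  increments:
    - [[0,0,0.3],0,0]
    - [[0,0,0.4],0,0]
    - [[0,0,0.4],0,0]
    - [[0,0,0.4],0,0]
    - [[0,0,0.2],0,0]
    - [[0,0,0.1],0,0]
    - [[0,0,0.1],0,0]
    - [[0,0,0.1],0,0]
    - [[0,0,0.1],0,0]
    - [[0,0,0.1],0,0]
    - [[0,0,0.1],0,0]

```text
time_s: 12.4
tool_pos: [0.4801, -0.224, 0.1046]
tcp_rot: [-179.8, -0.1, -98.7]
contact_force: [-1.7, -4.4, 9.8]
grip_width: 0.0004
grasp_force: 4.1
```

Call:
servo_tool:
  increments:
    - [[0,0,0.1],0,0]
    - [[0,0,0.1],0,0]
    - [[0,0,0.1],0,0]
    - [[0.02,0,0.1],0,0]
    - [[0.02,0,0.1],0,0]
    - [[0.02,0,0.1],0,0]
    - [[0.02,0,0.1],0,0]
    - [[0,0,0.1],0,0]
    - [[0,0,0.1],0,0]

```text
time_s: 13.3
tool_pos: [0.4801, -0.2266, 0.0591]
tcp_rot: [-179.8, 0.0, -98.7]
contact_force: [1.0, 4.5, 5.9]
grip_width: 0.0001
grasp_force: 3.0
```

Call:
servo_tool:
  increments:
    - [[0,0,0.1],0,0]
    - [[0,0,0.08],0,0]
    - [[0,0,0.06],0,0]
    - [[0,0,0.05],0,0]
    - [[0,0,0],0,0]
    - [[0,0,0],0,0]

```text
time_s: 13.9
tool_pos: [0.4802, -0.2266, 0.0453]
tcp_rot: [-179.8, 0.0, -98.7]
contact_force: [-1.9, 5.7, 12.3]
grip_width: -0.0001
grasp_force: 5.7
```

Call:
servo_tool:
  increments:
    - [[0,0,0.04],0,0]
    - [[0,0,0.03],0,0]
    - [[0,0,0],0,0]
    - [[0,0,0],0,0]
    - [[0,0,0],0,0]

```text
time_s: 14.4
tool_pos: [0.4805, -0.2266, 0.0443]
tcp_rot: [-179.7, -0.0, -98.6]
contact_force: [-10.1, 10.6, 40.9]
grip_width: 0.0002
grasp_force: 18.8
```

```bash
python3 - <<'E'
from h import *
a=grab('scene','pics/s5.png')
cv2.imwrite('pics/c5.png',cv2.resize(a[125:245,140:340],None,fx=4,fy=4))
E
```

```text
(no output)
```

View pics/c5.png

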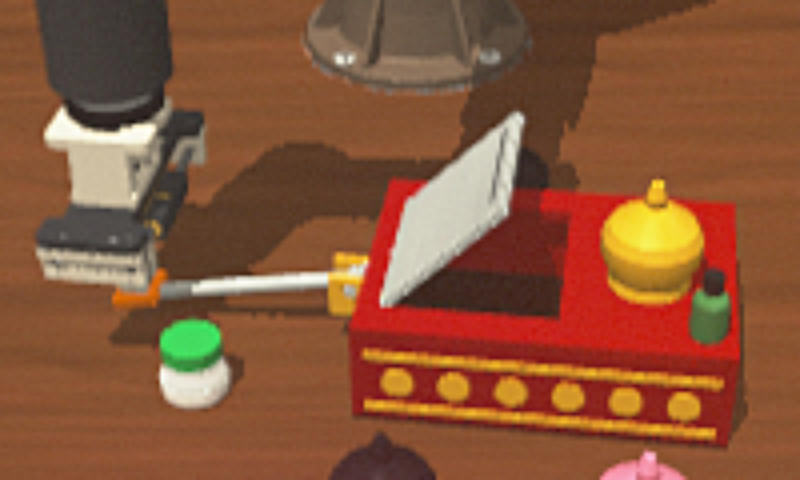

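The hatch is open (crop (460,210)), the lever is at its stop under the fingers, and the bowl is upright. The force is 41 N, so I ease it slightly.

Call:
servo_tool:
  increments:
    - [[0,0,-0.03],0,0]
    - [[0,0,0],0,0]
    - [[0,0,0],0,0]
    - [[0,0,0],0,0]

```text
time_s: 14.85
tool_pos: [0.4804, -0.2266, 0.0447]
tcp_rot: [-179.7, -0.0, -98.7]
contact_force: [-5.2, 7.5, 27.6]
grip_width: 0.0002
grasp_force: 12.9
```

```bash
python3 -c "
from cell import robot
print(robot.hand_in())"
```

```text
the job is handed in; nothing more can be done
None
```

The bowl was pushed upright onto the solid red end of the chest top. The lever is held at its stop with about 28 N and the hatch is open; the job is handed in, but hand-in gave no pass/fail result.

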